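# Pry the stuck lid of a plaster mould loose

### The job

The lid of the square plaster mould is stuck: take the flat steel pry bar with the wooden handle and lay it over the steel fulcrum rod with its tip well inside the notch under the lid. Only then lever the lid up about 10 mm by bringing the handle down. Let go and leave the bar lying over the fulcrum with its tip in the notch; never touch the lid with the gripper.

Things in the scene. Friction and masses are not known exactly. Their poses are not given: they have to be found in the camera images.
- bar_grip (a point): Loose pry bar, 350 g, flat on the table, tip roughly to +y: steel blade 280 x 22 x 8 mm, its rear 120 mm clad in a dark wooden handle 26 wide, 16 high; one flat underside. Point: its centre of mass, in the handle, 180 mm from the tip, 100 mm from the rear end, 8 mm above the underside. x runs along the bar to the tip, z up. A plain wooden slat, 240 x 30 x 10, lies near and is not wanted.
- bar_tip (a point): Centre of the end of the pry bar's steel blade (22 mm wide, 8 mm thick), 4 mm above the bar's underside; axes as for the grip point.
- fulcrum (a point): Top of the fixed fulcrum at mid-length, 84 mm above the table: a steel rod, 24 mm diameter, 100 long, on a wooden block 30 thick. x along the rod, y level towards the mould, z up. In the mould's front face, 32 mm off along y, is the notch: centred on x = 0, 60 mm wide, from y = 32 to 72 mm; its floor 6 mm below this point, its roof (the lid's underside) 16 mm above.
- lid: Lid of the fixed mould: plaster block 160 x 160 x 40 mm on a plaster base 160 x 160. Origin: centre of its underside, axes parallel to the fulcrum's; seated it is at y = 112, z = 16 mm from the fulcrum point, its top 140 mm above the table. It moves only straight up, at most 30 mm; tight (about 25 N with its weight), and stays at the height it is pried to.

How it is judged:
By the outcome, as a careful person would: the job done as asked, in the order asked, and still so for the second after the job is handed in, with the robot touching nothing.
It also fails if it takes over 42 s, if anything falls off the work surface, if the arm or the gripper's body presses on something with over 40 N, if the wrist force passes 120 N, or if a joint passes its speed limit or range.

### The arm

A 6-joint arm with a two-finger parallel gripper is mounted at the origin on the work surface. World frame = base frame: x ahead of the robot, y to its left, z up, the work surface at z = 0. Lengths are in m, angles in rad, forces in N, time in s.
With the tool pointing down it reaches from about 0.35 to 0.975 m from the base axis. Payload 4.9 kg.
Tool frame: the origin (TCP) lies on the centre line of the jaws, within the pads' length; the fingertips stand 17 mm ahead of it and the grasp point (between the pads) lies 2 mm behind it; x points along the fingers, y is the direction in which the jaws open and shut, and the axes are right-handed (so a half turn about x gives the same grasp; the last joint's range is limited). The gripper opens to 85 mm and grips with 20 to 120 N. Pads are 22 mm wide; open, the fingers measure 114 mm over their backs; the gripper's body (76 mm by 85 mm) begins 54 mm behind the grasp point. The pads swing forward as they close: fully open they stand 13 mm farther back than shut.
Start: joints at [1.067, 0.053, 1.613, -0, 1.476, -0.119], TCP at [0.235, 0.579, 0.248] pointing down, gripper open.
Joint ranges: [-3.01, 3.01], [-1.01, 2.22], [0.06, 2.58], [-1.02, 4.17], [0.09, 2.62], [-3.14, 3.14]. Speed limits (rad/s): [2.57, 2.57, 3.14, 3.14, 3.14, 3.14].

### API

Orientations are given as a unit quaternion [w, x, y, z].
In Python, from plant import status, viewer, manip gives the robot as it stands.
- The arm moves only by the tool drive_tool, never from a script. Its argument "plan" is a list of rows, each a list of 4 numbers: the shift along the tool's x, y, z in m, then the turn about the tool's x in units of 8 degrees (1.0 is 8 degrees). A call has 1 to 12 rows; each row is the pose to reach, as a shift and turn from the pose commanded when the call began, along the tool's axes at that moment; what a row does not reach only later rows make up. A row lasts 1/10 s, in which the tool goes at most 50 mm and 8.59 degrees, less where a joint would pass 70% of its speed; a pose out of reach is approached as far as the arm can. A call with a gripper value outside its range is refused whole. "fingers" is the finger opening in m, from 0 to 0.0854, set as the call begins (left out, the last holds). The fingers move at their own pace and stop on an object; the grip force is fixed at half the most. Time passes only in rows, so rows that repeat a pose let the fingers close. It gives the time, the measured TCP pose, the force and the opening at its end, in the units of the state.
- status.state(): the state, without advancing time (a new reading comes with each control period).
- viewer.grab_frame(name): name is "side" or "top" or "wrist"; returns the picture (400x640x3 uint8, blue, green, red); there is no depth.
- viewer.calibration(name): a dict with "vfov" (degrees; the focal length in pixels is half the picture's height over the tangent of half this angle, whatever the lens; pixels are square), "cx", "cy" (the principal point, pixels), "k1" (the pictures are not rectified: a ray, as slopes to the right and down, at radius r is drawn at 1 + k1 r^2 times it, then the intrinsics apply), "rvec" (rotation vector, rad) and "tvec" (3), from world to camera coordinates, as OpenCV has them. Camera axes: x right, y down, z forward; pixel columns grow to the right and rows downward; lengths in m; the calibration is good to about 2 mm. A picture is of the moment at which its call begins: read the wrist's pose just before it. calibration takes no time and is no camera call; for the wrist camera it gives the pose at the moment of the call.
- manip.job_done(): hands the job in, once; it reports no verdict.
The state is a dict: "time": time; "joint_pos": joint angles; "joint_vel": joint speeds; "joint_efforts": joint torques, N m; "tool_pos": TCP position; "tool_rot": TCP orientation; "contact_force": force on the tool from outside, world axes, zero at the start; "ft_torque": the same for the moment, N m; "gripper_width": opening from 0.0 (shut) to 1.0 (fully open).
Only numpy, scipy, OpenCV 4.12 (cv2) and the standard library are available. Lean on these libraries where they do the work, as an engineer would, in place of code of your own. Each camera call takes 0.05 s, during which the arm holds its last target. There are 200 camera calls.

## Working session

There is one attempt and no reset: what is moved stays moved. The work goes in short steps, Python scripts to look and compute and a tool call to move; the robot and the scene stay as the last step left them, time stands still between calls to the robot, and variables do not carry over. Pictures are saved under pics/ and viewed, about 8 in all and at most 12, crops included, and the job is handed in when it is done.

Besides the shell and the picture viewer there is one more tool, called after ">>>" as name(argument=value, ...) on one line, values as JSON. drive_tool: Moves the arm, as the interface text tells. Its arguments: {"type":"object","properties":{"plan":{"type":"array","items":{"type":"array","items":{"type":"number"}}},"fingers":{"type":"number"}},"required":["plan"]}

```bash
mkdir -p pics
cat > h.py <<'E'
import numpy as np, cv2, sys
from plant import status, viewer, manip
from scipy.spatial.transform import Rotation as R
def cal(n):
    c=viewer.calibration(n); f=200/np.tan(np.radians(c['vfov'])/2)
    return c,f,R.from_rotvec(np.ravel(c['rvec'])).as_matrix(),np.ravel(c['tvec'])
def ray(n,px,C=None):
    c,f,Rm,t=C or cal(n)
    d=np.array([(px[0]-c['cx'])/f,(px[1]-c['cy'])/f]); u=d.copy()
    for _ in range(20): u=d/(1+c['k1']*(u@u))
    v=Rm.T@np.array([u[0],u[1],1]); return -Rm.T@t, v
def onz(n,px,z,C=None):
    o,v=ray(n,px,C); return o+v*(z-o[2])/v[2]
def proj(n,P,C=None):
    c,f,Rm,t=C or cal(n); p=Rm@np.asarray(P)+t; u=p[:2]/p[2]; u=u*(1+c['k1']*(u@u))
    return u*f+[c['cx'],c['cy']]
def tri(n1,p1,n2,p2):
    o1,v1=ray(n1,p1);o2,v2=ray(n2,p2)
    A=np.c_[v1,-v2];s=np.linalg.lstsq(A,o2-o1,rcond=None)[0]
    a=o1+v1*s[0];b=o2+v2*s[1];return (a+b)/2,np.linalg.norm(a-b)
def rot(): 
    q=status.state()['tool_rot'];return R.from_quat([q[1],q[2],q[3],q[0]])
E
python3 - <<'E'
from h import *
for n in ['side','top']:
    cv2.imwrite(f'pics/{n}0.png',viewer.grab_frame(n))
    c,f,Rm,t=cal(n); print(n,f,c['cx'],c['cy'],c['k1'],-Rm.T@t)
print(status.state()); print(rot().as_matrix())
E
```

```text
side 511.0141685607844 310.9193018624199 196.8734581613553 0.03158225607152419 [ 0.24516436 -0.95364577  0.87037507]
top 431.0180582811796 321.1604298597405 195.54619933920966 -0.030074037074535653 [ 0.34980996 -0.02570294  1.00199988]
{'time': 0.1, 'joint_pos': array([ 1.06697855e+00,  5.32803708e-02,  1.61415379e+00, -8.64887245e-06,
        1.47601790e+00, -1.18966931e-01]), 'joint_vel': array([ 0.00085257, -0.00214279, -0.0016781 , -0.00033892, -0.00015017,
       -0.00146629]), 'joint_efforts': array([ 5.91390744e-04, -3.94897449e+01, -3.71365821e+01, -8.08914024e-05,
        3.91437105e-03, -6.92543409e-07]), 'tool_pos': array([0.23436005, 0.57881841, 0.24719417]), 'tool_rot': array([ 0.69385715,  0.13460012,  0.69425419, -0.13585355]), 'contact_force': array([-0.11562813,  1.45382979,  0.17641633]), 'ft_torque': array([-0.01292158,  0.03694698, -0.0488339 ]), 'gripper_width': 1.0023261706434363}
[[-8.90128859e-04  3.75419305e-01  9.26854656e-01]
 [-1.63252211e-03  9.26853242e-01 -3.75420300e-01]
 [-9.99998271e-01 -1.84728316e-03 -2.12138503e-04]]
```

View pics/top0.png

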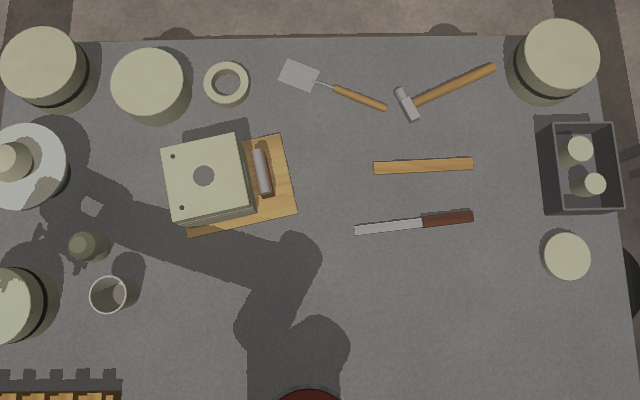

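View pics/side0.png

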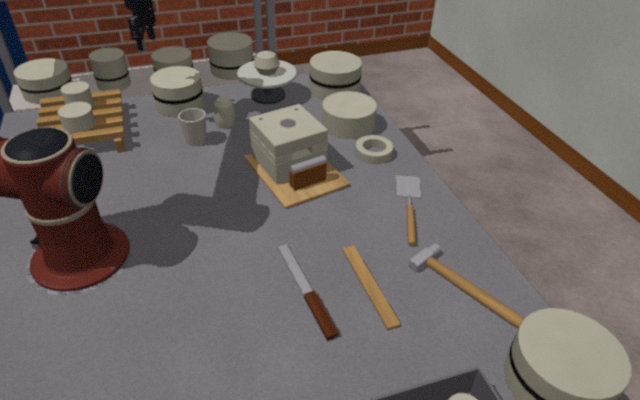

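The top view shows the bar from tip (354,230) to rear (473,215), the slat above it, the lid around (205,178) and the rod around (262,172). In the side view the rod is at (308,163) and the bar runs from (284,247) to (333,335).

Run:
```python
from h import *
im=cv2.imread('pics/top0.png')
a=cv2.resize(im[120:250,150:310],None,fx=5,fy=5,interpolation=cv2.INTER_CUBIC)[:, :800]
cv2.imwrite('pics/crop.png',a[:600])
hsv=cv2.cvtColor(im,cv2.COLOR_BGR2HSV); print([hsv[p[1],p[0]].tolist() for p in [(380,227),(450,218),(420,166),(200,200),(262,165),(400,250)]])
def big(m,box):
    k=np.zeros_like(m);x0,y0,x1,y1=box;k[y0:y1,x0:x1]=m[y0:y1,x0:x1]
    cs=cv2.findContours(k,0,2)[0];c=max(cs,key=cv2.contourArea);return c
V=hsv[...,2];S=hsv[...,1]
bl=big(((V>135)&(S<60)).astype(np.uint8),(340,195,430,250))
hd=big(((S>90)).astype(np.uint8),(410,195,490,250))
for nm,c,z in (('blade',bl,.008),('handle',hd,.016)):
    P=np.array([onz('top',p[0],z)[:2] for p in c]).astype(np.float32)
    r=cv2.minAreaRect(P); print(nm,r[0],r[1],cv2.boxPoints(r).round(4).tolist())
```

```text
[[5, 10, 150], [10, 116, 86], [17, 123, 160], [28, 36, 170], [17, 13, 136], [12, 10, 123]]
blade (0.4588609039783478, -0.1932126134634018) (0.020905952900648117, 0.1574832648038864) [[0.4404999911785126, -0.11590000241994858], [0.4564000070095062, -0.272599995136261], [0.4772000014781952, -0.2705000042915344], [0.46129998564720154, -0.11379999667406082]]
handle (0.47257131338119507, -0.3310478925704956) (0.025245027616620064, 0.11985805630683899) [[0.453900009393692, -0.2727000117301941], [0.4661000072956085, -0.3919999897480011], [0.4912000000476837, -0.38940000534057617], [0.4790000021457672, -0.2700999975204468]]
```

View pics/crop.png

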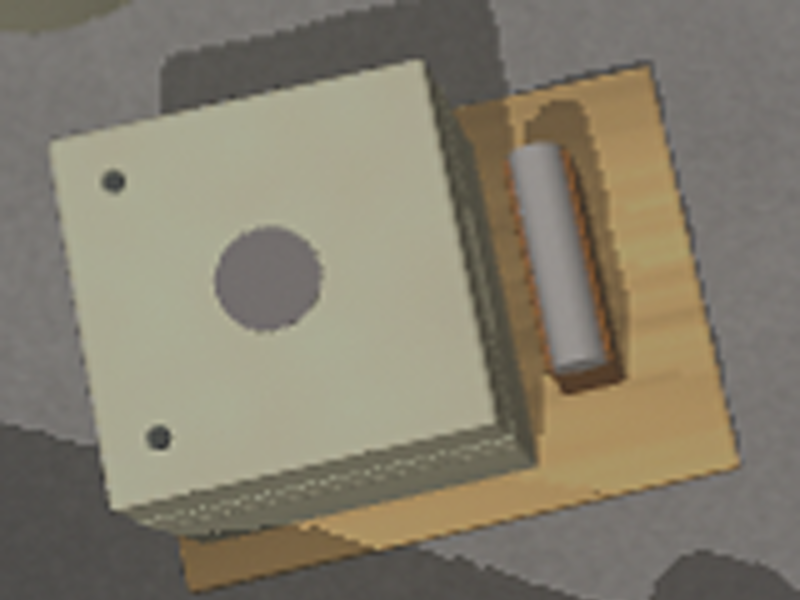

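Lid-top corners in the crop are about (50,143), (423,60), (497,425) and (115,510). The rod runs from (536,146) to (580,362).

Run:
```python
from h import *
g=lambda x,y:((x+.5)/5-.5+150,(y+.5)/5-.5+120)
L=np.array([onz('top',g(*p),.140) for p in [(50,143),(423,60),(497,425),(115,510)]])
print(L.round(4)); print([np.linalg.norm(L[i]-L[(i+1)%4]).round(4) for i in range(4)])
c=L.mean(0); fy=(L[0]+L[3]-L[1]-L[2])[:2]; fy/=np.linalg.norm(fy)
fx=np.array([L[0]+L[1]-L[2]-L[3]])[0][:2]; fx/=np.linalg.norm(fx)
print('c',c,'y',np.degrees(np.arctan2(*fy[::-1])),'x',np.degrees(np.arctan2(*fx[::-1])), 'fulcrum',c[:2]-.112*fy)
r=np.array([onz('top',g(*p),.078) for p in [(510,150),(560,143),(605,358),(555,370)]])
print(r.round(4),r.mean(0), np.linalg.norm(r[0]-r[3]),np.linalg.norm(r[0]-r[1]))
# side-view check
F=c[:2]-.112*fy
for n,P in [('fulc',[*F,.084]),('lidtop',[*c[:2],.14]),('tip',[.4509,-.1148,.008]),('rear',[.4787,-.3907,.016])]: print(n,proj('side',P))
```

```text
[[0.616  0.2958 0.14  ]
 [0.649  0.1412 0.14  ]
 [0.4936 0.1087 0.14  ]
 [0.4619 0.2622 0.14  ]]
[np.float64(0.1581), np.float64(0.1587), np.float64(0.1568), np.float64(0.1577)]
c [0.55512458 0.20198386 0.14      ] y 101.85783871363729 x 12.061886528481049 fulcrum [0.5781388  0.09237389]
[[0.6278 0.1138 0.078 ]
 [0.6306 0.0916 0.078 ]
 [0.5327 0.0715 0.078 ]
 [0.5278 0.0933 0.078 ]] [0.57973609 0.09255468 0.078     ] 0.1020661597269318 0.022386558059939023
fulc [307.09821622 161.07533405]
lidtop [286.97257333 123.08387215]
tip [281.96240289 245.05000953]
rear [332.19034896 333.97185376]
```

The measurements agree: rod 102 × 22 mm, lid side about 158 mm, bar about 278 mm. First I move towards the bar and turn the jaws across it.

>>> drive_tool(plan=[[0, -0.015, 0.011, 0.4], [0, -0.04, 0.03, 1.0], [0, -0.07, 0.053, 1.7], [0, -0.1, 0.076, 2.4], [0, -0.135, 0.102, 3.1], [0, -0.17, 0.128, 3.8], [0, -0.205, 0.155, 4.5], [0, -0.24, 0.181, 5.2], [0, -0.275, 0.208, 5.9], [0, -0.31, 0.234, 6.6], [0, -0.345, 0.26, 7.3], [0, -0.36, 0.272, 7.77]], fingers=0.07)

```text
time: 1.3
tool_pos: [0.3517, 0.1409, 0.2479]
tool_rot: [0.523, 0.476, 0.523, -0.476]
contact_force: [0.1, -0.5, 0.6]
gripper_width: 0.822
```

```bash
cat >> h.py <<'E'
def to(target,yaw):
    s=status.state();M=rot().as_matrix();d=M.T@(np.asarray(target)-s['tool_pos'])
    a=np.degrees(np.arctan2(M[1,1],M[0,1])); t=(a-yaw+90)%180-90
    print('t',s['time'],'pos',s['tool_pos'].round(4),'F',s['contact_force'].round(1),'g',round(s['gripper_width'],3),'yaw',a.round(2),'shift',d.round(4),'turn',(t/8).round(3),'j6',s['joint_pos'][5].round(2))
E
python3 -c "
from h import *
to([.469,-.2925,.12],5.75)"
```

```text
t 1.3 pos [0.3517 0.1409 0.2479] F [ 0.1 -0.5  0.6] g 0.822 yaw 5.42 shift [0.1283 0.0758 0.4424] turn -0.042 j6 0.09
```

>>> drive_tool(plan=[[0.005, 0.003, 0.018, 0], [0.015, 0.009, 0.053, 0], [0.028, 0.017, 0.097, 0], [0.041, 0.024, 0.141, 0], [0.054, 0.032, 0.185, 0], [0.067, 0.039, 0.229, 0], [0.08, 0.047, 0.273, 0], [0.092, 0.054, 0.317, 0], [0.105, 0.062, 0.361, 0], [0.118, 0.07, 0.405, 0], [0.126, 0.074, 0.433, 0], [0.128, 0.076, 0.442, -0.04]])

```text
time: 2.5
tool_pos: [0.4712, -0.2905, 0.1186]
tool_rot: [0.524, 0.473, 0.526, -0.473]
contact_force: [-0.5, 0.7, 0.5]
gripper_width: 0.822
```

Run:
```python
from h import *
C=cal('wrist');cv2.imwrite('pics/w1.png',viewer.grab_frame('wrist'))
to([.469,-.2925,.018],5.75)
for P in ([.4508,-.1135,.008],[.479,-.3918,.016],[.469,-.2925,.016]): print(proj('wrist',P,C))
```

```text
t 2.55 pos [ 0.4715 -0.2904  0.1189] F [-0.3  0.4  0.4] g 0.822 yaw 6.01 shift [ 0.1009 -0.0025  0.002 ] turn 0.033 j6 -0.79
[316.10506743 -70.95472411]
[314.93967271 316.709272  ]
[315.31235475 206.82041892]
```

View pics/w1.png

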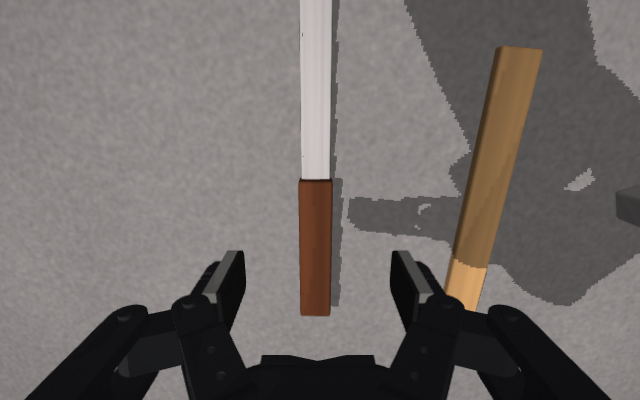

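The wrist view confirms it: the handle spans (315,181) to (315,316), which matches the prediction within 1 px. I descend and grip.

>>> drive_tool(plan=[[0.015, -0.0015, 0.001, 0], [0.04, -0.0025, 0.002, 0], [0.065, -0.0025, 0.002, 0], [0.085, -0.0025, 0.002, 0], [0.097, -0.0025, 0.002, 0], [0.101, -0.0025, 0.002, 0], [0.101, -0.0025, 0.002, 0]])

```text
time: 3.25
tool_pos: [0.4694, -0.2901, 0.0191]
tool_rot: [0.526, 0.472, 0.526, -0.472]
contact_force: [-0.6, -0.1, 0.2]
gripper_width: 0.821
```

>>> drive_tool(plan=[[0, 0, 0, 0], [0, 0, 0, 0], [0, 0, 0, 0], [0, 0, 0, 0], [0, 0, 0, 0], [0, 0, 0, 0], [0, 0, 0, 0], [0, 0, 0, 0]], fingers=0.0)

```text
time: 4.05
tool_pos: [0.4702, -0.2914, 0.0206]
tool_rot: [0.527, 0.473, 0.525, -0.473]
contact_force: [-2.1, 0.8, 5.3]
gripper_width: 0.285
```

```bash
python3 -c "
from h import *
to([.603,-.021,.2],12)"
```

```text
t 4.05 pos [ 0.4702 -0.2914  0.0206] F [-2.1  0.8  5.3] g 0.285 yaw 6.11 shift [-0.1795  0.161  -0.2546] turn -0.736 j6 -0.8
```

Gripped (opening about 25 mm). I lift and look.

>>> drive_tool(plan=[[-0.01, 0, 0, 0], [-0.03, 0, 0, 0], [-0.055, 0, 0, 0], [-0.08, 0, 0, 0], [-0.1, 0.005, -0.005, -0.1], [-0.12, 0.015, -0.015, -0.2], [-0.14, 0.03, -0.03, -0.35], [-0.152, 0.045, -0.045, -0.5], [-0.155, 0.06, -0.06, -0.65], [-0.155, 0.07, -0.07, -0.74], [-0.155, 0.075, -0.075, -0.74], [-0.155, 0.075, -0.075, -0.74]])

```text
time: 5.25
tool_pos: [0.5357, -0.2075, 0.1731]
tool_rot: [0.549, 0.444, 0.551, -0.445]
contact_force: [-0.6, 0.5, -3.7]
gripper_width: 0.288
```

Run:
```python
from h import *
C=cal('wrist');w=viewer.grab_frame('wrist');
S=cv2.resize(viewer.grab_frame('side')[130:330,180:440],None,fx=2.4,fy=2.4,interpolation=2)
cv2.imwrite('pics/l1.png',np.vstack([cv2.resize(w[:160],(624,156)),S[:440]]))
cv2.imwrite('pics/w2.png',w);cv2.imwrite('pics/t2.png',viewer.grab_frame('top'))
to([.603,-.021,.2],12)
```

```text
t 5.4 pos [ 0.5354 -0.2086  0.1735] F [ 0.6  0.8 -3.9] g 0.283 yaw 11.99 shift [-0.0265  0.1051 -0.1695] turn -0.001 j6 -0.71
```

View pics/l1.png

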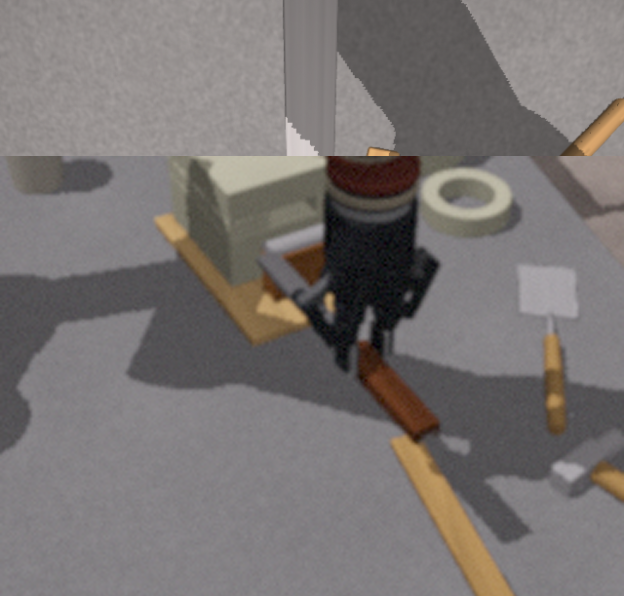

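The bar is held. In the side view the tip is around (289,168). I'll check the pitch with the top view.

Run:
```python
from h import *
im=cv2.imread('pics/t2.png')
a=cv2.resize(im[60:260,200:440],None,fx=3,fy=3,interpolation=2)
cv2.imwrite('pics/c2.png',a)
p,y=status.state()['tool_pos'],np.radians(102)
d=np.array([np.cos(y),np.sin(y),0]); o=p-[0,0,.016]  # blade centreline
for a in (-6,-3,0,3,6):
    T=o+.18*(d*np.cos(np.radians(a))+np.array([0,0,1])*np.sin(np.radians(a)))
    print(a,T.round(4),'side',proj('side',T).round(1),'topcrop',((proj('top',T)-[200,60]+.5)*3).round(1))
```

```text
-6 [ 0.4981 -0.0335  0.1387] side [290.8 177.8] topcrop [359. 425.]
-3 [ 0.498  -0.0328  0.1481] side [290.6 174.5] topcrop [358.  422.9]
0 [ 0.4979 -0.0326  0.1575] side [290.5 171.2] topcrop [357.8 420.6]
3 [ 0.498  -0.0328  0.1669] side [290.5 168. ] topcrop [358.2 418. ]
6 [ 0.4981 -0.0335  0.1763] side [290.6 164.9] topcrop [359.4 415.2]
```

View pics/c2.png

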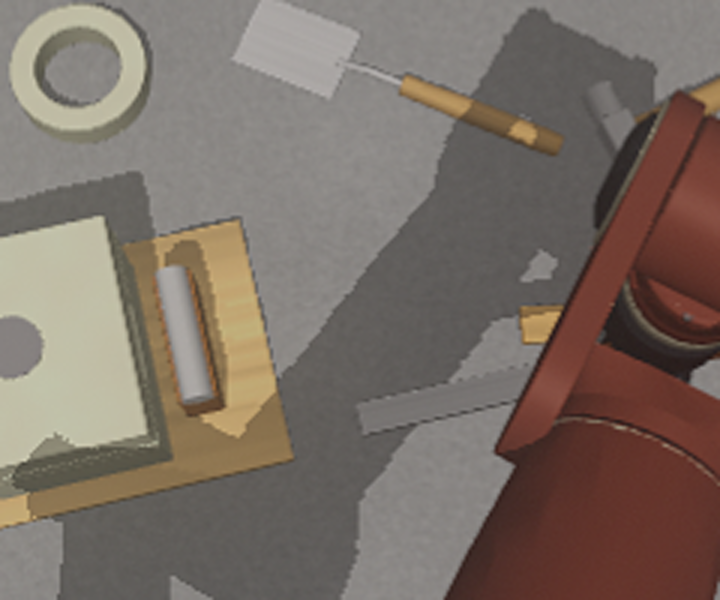

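The tip is at crop (361,420) against a predicted (358,420), so the bar is near level. Next I stop short of the notch, above the rod.

```bash
python3 -c "
from h import *
to([.612,-.063,.125],12)"
```

```text
t 5.4 pos [ 0.5354 -0.2086  0.1735] F [ 0.6  0.8 -3.9] g 0.283 yaw 11.99 shift [ 0.0484  0.1053 -0.1265] turn -0.001 j6 -0.71
```

>>> drive_tool(plan=[[0, 0.01, -0.01, 0], [0, 0.03, -0.03, 0], [0, 0.055, -0.055, 0], [0, 0.08, -0.08, 0], [0, 0.098, -0.105, 0], [0.01, 0.105, -0.122, 0], [0.025, 0.105, -0.1265, 0], [0.04, 0.105, -0.1265, 0], [0.048, 0.105, -0.1265, 0], [0.048, 0.105, -0.1265, 0], [0.048, 0.105, -0.1265, 0]])

```text
time: 6.5
tool_pos: [0.6122, -0.0636, 0.126]
tool_rot: [0.549, 0.445, 0.549, -0.445]
contact_force: [-0.0, -0.1, -4.1]
gripper_width: 0.282
```

Run:
```python
from h import *
s=viewer.grab_frame('side');t=viewer.grab_frame('top');cv2.imwrite('pics/s3.png',s);cv2.imwrite('pics/t3.png',t)
x0,y0=220,90; X0,Y0=190,120
cv2.imwrite('pics/c3.png',np.hstack([cv2.resize(s[y0:y0+120,x0:x0+100],None,fx=4,fy=4,interpolation=2),cv2.resize(t[Y0:Y0+120,X0:X0+100],None,fx=4,fy=4,interpolation=2)]))
to([.603,-.021,.11],12)
p,y=status.state()['tool_pos'],np.radians(102)
d=np.array([np.cos(y),np.sin(y),0]); o=p-[0,0,.016]
for a in (-3,0,3):
    T=o+.179*(d*np.cos(np.radians(a))+np.array([0,0,1])*np.sin(np.radians(a)))
    print(a,T.round(4),'side',((proj('side',T)-[x0,y0]+.5)*4).round(1),'top',((proj('top',T)-[X0,Y0]+.5)*4+[400,0]).round(1))
```

```text
t 6.6 pos [ 0.6129 -0.0635  0.1272] F [ 0.4  0.3 -3.4] g 0.286 yaw 11.98 shift [ 0.0172 -0.0009 -0.0436] turn -0.003 j6 -0.43
-3 [0.5758 0.1114 0.1018] side [338.4 248.8] top [645.4 201. ]
0 [0.5757 0.1116 0.1112] side [338.3 236.8] top [642.3 196.8]
3 [0.5758 0.1114 0.1206] side [338.5 225.1] top [640.1 192.4]
```

View pics/c3.png

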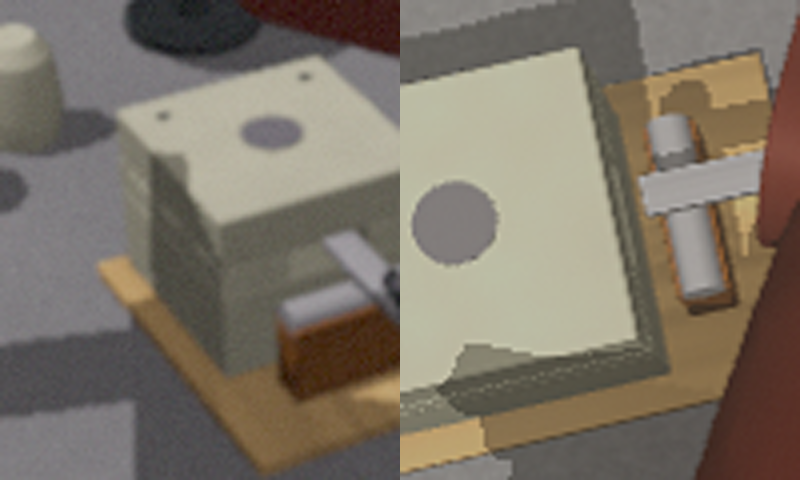

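The bar is level: the tip is at (340,240) in the side half, predicted (338,237), and at (644,196) in the top half, predicted (642,197). I lower it to just above the rod, then insert 45 mm.

>>> drive_tool(plan=[[0.006, 0, 0, 0], [0.013, 0, 0, 0], [0.018, 0, 0, 0], [0.018, 0, -0.004, 0], [0.018, 0, -0.012, 0], [0.018, 0, -0.02, 0], [0.018, 0, -0.028, 0], [0.018, 0, -0.036, 0], [0.018, 0, -0.042, 0], [0.018, 0, -0.045, 0], [0.018, 0, -0.045, 0]])

```text
time: 7.7
tool_pos: [0.603, -0.0181, 0.1083]
tool_rot: [0.55, 0.445, 0.55, -0.445]
contact_force: [-0.2, -1.1, -4.0]
gripper_width: 0.283
```

```bash
cat > look.py <<'E'
from h import *
k=sys.argv[1]
s=np.mean([viewer.grab_frame('side').astype(float) for _ in range(2)],0).astype(np.uint8);t=viewer.grab_frame('top');cv2.imwrite(f'pics/s{k}.png',s);cv2.imwrite(f'pics/t{k}.png',t)
cv2.imwrite(f'pics/c{k}.png',np.hstack([cv2.resize(s[90:210,220:320],None,fx=4,fy=4,interpolation=2),cv2.resize(t[120:240,190:290],None,fx=4,fy=4,interpolation=2)]))
to([.603,-.021,.108],12)
# lid rise: sub-pixel shift of the lid-top patch in the side view, vs s3
g=lambda i:cv2.cvtColor(i,cv2.COLOR_BGR2GRAY)[100:150,245:315].astype(np.float32)
W=np.eye(2,3,dtype=np.float32)
_,W=cv2.findTransformECC(g(cv2.imread('pics/s3.png')),g(s),W,cv2.MOTION_TRANSLATION,(3,200,1e-6),None,5)
a,b=proj('side',[.5551,.202,.14]),proj('side',[.5551,.202,.15])
print('side shift px',W[:,2].round(2),'10 mm =',(b-a).round(2))
E
python3 look.py 4
```

```text
t 7.85 pos [ 0.6032 -0.0189  0.1084] F [-0.4 -0.4 -4.5] g 0.283 yaw 12.02 shift [ 0.0004 -0.0006  0.002 ] turn 0.003 j6 -0.36
side shift px [-0.79  0.18] 10 mm = [-0.08 -3.2 ]
```

View pics/c4.png

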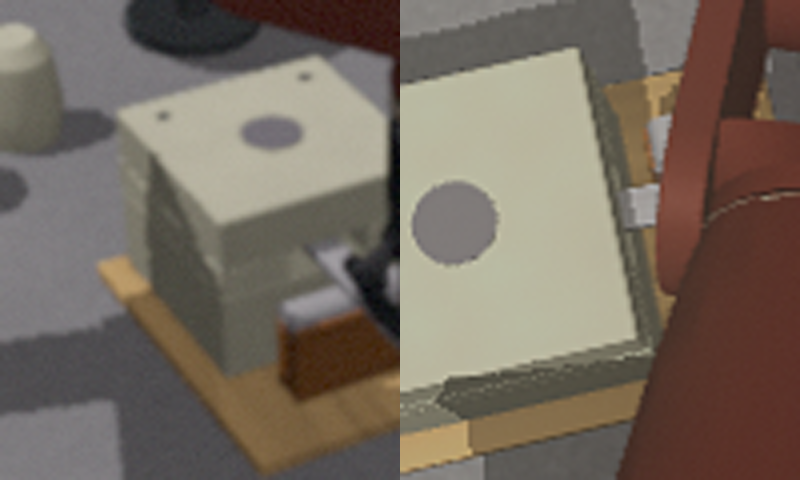

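The tip is in the notch (about 65 mm past the rod axis) with no contact force. I lower gently until the bar lies on the rod and the tip meets the lid.

>>> drive_tool(plan=[[0.002, 0, 0, 0], [0.004, 0, 0, 0], [0.006, 0, 0, 0], [0.008, 0, 0, 0], [0.01, 0, -0.0005, 0], [0.012, 0, -0.001, 0], [0.012, 0, -0.001, 0]])

```text
time: 8.55
tool_pos: [0.6036, -0.018, 0.0968]
tool_rot: [0.55, 0.445, 0.549, -0.445]
contact_force: [1.3, -3.8, 1.3]
gripper_width: 0.288
```

>>> drive_tool(plan=[[0.002, 0, 0, 0], [0.004, 0, 0, 0], [0.005, 0, -0.0005, 0], [0.005, 0, -0.0005, 0]])

```text
time: 8.95
tool_pos: [0.6028, -0.0172, 0.0912]
tool_rot: [0.55, 0.445, 0.55, -0.445]
contact_force: [1.8, -3.6, 0.5]
gripper_width: 0.285
```

>>> drive_tool(plan=[[0.001, 0, 0, 0], [0.003, 0, 0, 0], [0.004, 0, -0.001, 0], [0.004, 0, -0.001, 0]])

```text
time: 9.35
tool_pos: [0.6033, -0.0171, 0.0898]
tool_rot: [0.551, 0.444, 0.549, -0.445]
contact_force: [-2.7, -4.5, 11.7]
gripper_width: 0.285
```

```bash
sed -i 's/\[100:150,245:315\]/[114:132,268:308]/' look.py; python3 look.py 5
```

```text
t 9.5 pos [ 0.6033 -0.0171  0.0899] F [-3.3 -5.5 11.4] g 0.286 yaw 12.05 shift [-0.0181 -0.0011  0.0037] turn 0.007 j6 -0.36
side shift px [ 0.01 -0.02] 10 mm = [-0.08 -3.2 ]
```

The tip touches the lid's underside at the predicted height (force up to +11 N) and the lid has not moved. Now I lever.

>>> drive_tool(plan=[[0.0015, 0, -0.0003, 0], [0.003, 0, -0.0006, 0], [0.0045, 0, -0.001, 0], [0.006, 0, -0.0014, 0], [0.0075, 0, -0.0018, 0], [0.009, 0, -0.0022, 0], [0.0105, 0, -0.0026, 0], [0.012, 0, -0.003, 0], [0.0135, 0, -0.0034, 0], [0.014, 0, -0.0035, 0], [0.014, 0, -0.0035, 0]])

```text
time: 10.6
tool_pos: [0.605, -0.0164, 0.0784]
tool_rot: [0.554, 0.444, 0.546, -0.445]
contact_force: [-2.4, -13.1, 16.7]
gripper_width: 0.283
```

```bash
python3 look.py 6
```

```text
t 10.75 pos [ 0.605  -0.0164  0.0784] F [ -1.5 -12.3  16.3] g 0.283 yaw 12.15 shift [-0.0296 -0.0028  0.0044] turn 0.019 j6 -0.36
side shift px [-0.15 -1.93] 10 mm = [-0.08 -3.2 ]
```

View pics/c6.png

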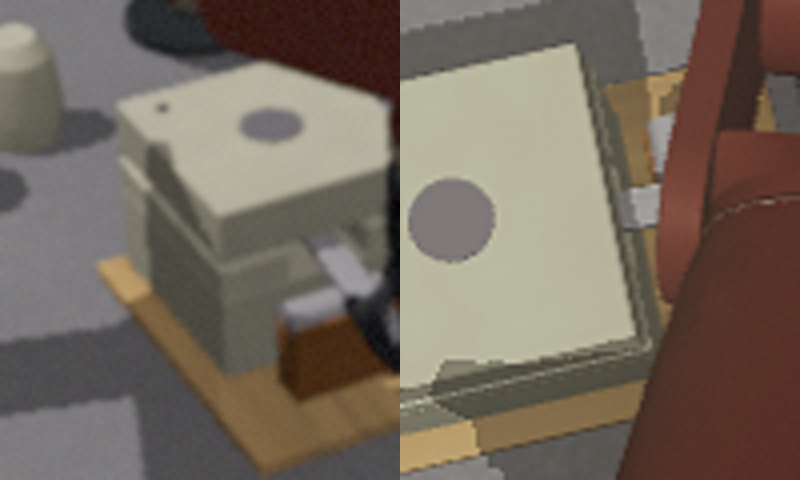

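Lid is up about 6.0 mm (1.93 px). Another 7 mm or so of handle travel is needed.

>>> drive_tool(plan=[[0.0015, 0, -0.0002, 0], [0.003, 0, -0.0004, 0], [0.0045, 0, -0.0007, 0], [0.006, 0, -0.001, 0], [0.007, 0, -0.0013, 0], [0.0075, 0, -0.0015, 0], [0.0075, 0, -0.0015, 0]])

```text
time: 11.45
tool_pos: [0.605, -0.0154, 0.0711]
tool_rot: [0.554, 0.443, 0.546, -0.445]
contact_force: [-1.6, -14.2, 16.4]
gripper_width: 0.282
```

```bash
python3 look.py 7
python3 - <<'E'
import cv2,numpy as np
# second check: top view scale of lid hole/edge, t3 vs t7
g=lambda k:cv2.cvtColor(cv2.imread(f'pics/t{k}.png'),6)[135:212,195:330-0].astype(np.float32)[:, :50]
W=np.eye(2,3,dtype=np.float32);_,W=cv2.findTransformECC(g(3),g(7),W,cv2.MOTION_AFFINE,(3,300,1e-6),None,5)
from h import proj
c=[.5551,.202]; print('top centre shift', (W@[25/2*2-17+0,40,1]).round(2)-[8,40], 'per 10mm',(proj('top',[*c,.15])-proj('top',[*c,.14])).round(2))
E
```

```text
t 11.6 pos [ 0.605  -0.0154  0.0711] F [ -2.8 -13.7  16.7] g 0.283 yaw 12.16 shift [-0.0369 -0.0029  0.0054] turn 0.02 j6 -0.35
side shift px [-0.36 -3.27] 10 mm = [-0.08 -3.2 ]
top centre shift [-1.62 -0.31] per 10mm [-1.27 -1.12]
```

Lid is up about 10.2 mm by the side view. I unload the arm before opening.

>>> drive_tool(plan=[[-0.001, 0, 0.0005, 0], [-0.002, 0, 0.001, 0], [-0.0025, 0, 0.0015, 0], [-0.0025, 0, 0.0015, 0]])

```text
time: 12.0
tool_pos: [0.6047, -0.0156, 0.0716]
tool_rot: [0.553, 0.444, 0.547, -0.445]
contact_force: [1.8, -10.9, 9.0]
gripper_width: 0.28
```

```bash
python3 look.py 8
```

```text
t 12.15 pos [ 0.6047 -0.0156  0.0716] F [  2.1 -10.8   9.7] g 0.283 yaw 12.12 shift [-0.0364 -0.0026  0.0052] turn 0.016 j6 -0.36
side shift px [-0.4  -3.26] 10 mm = [-0.08 -3.2 ]
```

>>> drive_tool(plan=[[-0.0007, 0, 0.0006, 0], [-0.0015, 0, 0.0013, 0], [-0.002, 0, 0.002, 0], [-0.002, 0, 0.002, 0]])

```text
time: 12.55
tool_pos: [0.6041, -0.016, 0.0719]
tool_rot: [0.552, 0.445, 0.548, -0.444]
contact_force: [2.2, -5.0, 3.1]
gripper_width: 0.283
```

```bash
python3 look.py 9
```

```text
t 12.7 pos [ 0.6041 -0.016   0.0719] F [ 3.2 -5.6  3.5] g 0.283 yaw 12.07 shift [-0.0361 -0.002   0.0048] turn 0.009 j6 -0.36
side shift px [-0.42 -3.26] 10 mm = [-0.08 -3.2 ]
```

Nearly unloaded. I open and let it settle.

>>> drive_tool(plan=[[-0.0007, 0, 0.0007, 0], [-0.001, 0, 0.001, 0], [-0.001, 0, 0.001, 0], [-0.001, 0, 0.001, 0], [-0.001, 0, 0.001, 0], [-0.001, 0, 0.001, 0], [-0.001, 0, 0.001, 0], [-0.001, 0, 0.001, 0]], fingers=0.07)

```text
time: 13.5
tool_pos: [0.6024, -0.0157, 0.0713]
tool_rot: [0.55, 0.445, 0.55, -0.445]
contact_force: [0.8, 1.1, -0.6]
gripper_width: 0.82
```

```bash
python3 look.py 10
```

```text
t 13.65 pos [ 0.6024 -0.0157  0.0714] F [ 0.5 -0.3  0.5] g 0.823 yaw 12.03 shift [-0.0366 -0.0006  0.0053] turn 0.004 j6 -0.36
side shift px [-0.6 -3.2] 10 mm = [-0.08 -3.2 ]
```

Free of contact. I retreat straight up and back, then look.

>>> drive_tool(plan=[[-0.01, 0, 0, 0], [-0.03, 0, 0, 0], [-0.06, 0, 0, 0], [-0.095, 0, 0, 0], [-0.13, 0, 0.01, 0], [-0.16, 0, 0.04, 0], [-0.18, 0, 0.08, 0], [-0.19, 0, 0.12, 0], [-0.2, 0, 0.16, 0], [-0.2, 0, 0.2, 0], [-0.2, 0, 0.23, 0], [-0.2, 0, 0.24, 0]])

```text
time: 14.85
tool_pos: [0.6524, -0.2534, 0.272]
tool_rot: [0.549, 0.446, 0.549, -0.446]
contact_force: [-0.2, 0.5, -0.5]
gripper_width: 0.821
```

>>> drive_tool(plan=[[0, 0, 0.02, 0], [0, 0, 0.05, 0], [0, 0, 0.08, 0], [0, 0, 0.1, 0], [0, 0, 0.11, 0], [0, 0, 0.11, 0]])

```text
time: 15.45
tool_pos: [0.6754, -0.3586, 0.2711]
tool_rot: [0.549, 0.445, 0.55, -0.445]
contact_force: [-0.4, 0.2, 0.6]
gripper_width: 0.818
```

```bash
python3 look.py 11
python3 - <<'E'
import cv2,numpy as np
s=cv2.imread('pics/s11.png');t=cv2.imread('pics/t11.png')
cv2.imwrite('pics/fin.png',np.hstack([cv2.resize(s[90:240,240:360],(400,500),interpolation=2),cv2.resize(t[120:270,190:310+0],(400,500),interpolation=2)]))
E
```

```text
t 15.6 pos [ 0.6755 -0.3568  0.2715] F [ 0.2  0.  -0.3] g 0.821 yaw 12.1 shift [ 0.1636 -0.0005 -0.3435] turn 0.012 j6 -0.79
side shift px [-0.22 -3.33] 10 mm = [-0.08 -3.2 ]
```

View pics/fin.png

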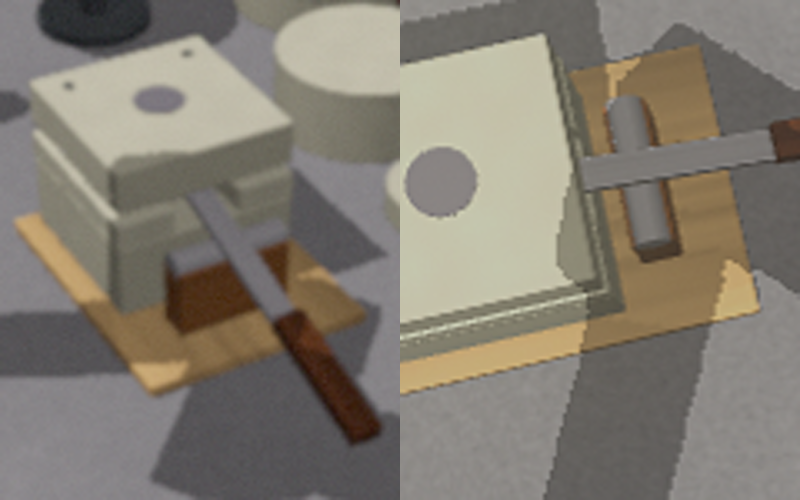

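The picture shows the lid raised and the bar lying over the rod with its tip under the lid. The handle/blade joint is at top px (301.3,163.0). I check the tip depth from that joint, confirm stability, and hand in.

```bash
python3 - <<'E'
from h import *
F=np.array([.579,.0925]);fy=np.array([-.207,.978])
d=None
for z in (.060,.066,.072):
    J=onz('top',(301.3,163.0),z)[:2]; d=(J-F)@fy; print(z,J.round(4),'joint at',d.round(4),'tip depth from rod',(d+.16*np.cos(np.radians(15.5))).round(4))
E
python3 look.py 12; python3 -c "
from h import *
a,b=[cv2.imread(f'pics/s{k}.png')[150:240,280:360].astype(int) for k in (11,12)];print('bar change',abs(a-b).mean())
print(manip.job_done())"
```

```text
0.06 [0.5997 0.0043] joint at -0.0906 tip depth from rod 0.0636
0.066 [0.5982 0.0041] joint at -0.0904 tip depth from rod 0.0638
0.072 [0.5966 0.0039] joint at -0.0903 tip depth from rod 0.0639
t 15.75 pos [ 0.6755 -0.3569  0.2717] F [1.  0.4 1.2] g 0.82 yaw 12.1 shift [ 0.1636 -0.0005 -0.3437] turn 0.012 j6 -0.79
side shift px [-0.24 -3.3 ] 10 mm = [-0.08 -3.2 ]
bar change 1.949814814814815
the job is handed in; nothing more can be done
None
```

The lid is pried up about 10 mm, and the bar is left lying over the rod with its tip in the notch. I gripped the bar by its handle, slid the tip into the notch without contact, lowered it onto the rod, and only then brought the handle down. After that I unloaded the arm, opened the gripper and backed away. The gripper never touched the lid, and the job took about 16 s of the 42 s allowed.

Last checks:
- **Lid height:** the side camera put it at about 10.3 mm after the gripper let go, the same within 0.1 mm in two looks about 0.15 s apart.
- **Tip position:** the tip is about 64 mm past the rod axis, so roughly 32 mm into the 40 mm notch.
- **Arm:** the gripper was clear of everything, with force near zero. The highest net force I read was about 22 N.
- **Disagreements:** an early lid reading was thrown off by the arm's shadow, so I narrowed the image patch. A cross-check of the lid height from the top camera was too noisy to use, so the height rests on the side view. It fits the handle travel.

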